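# Pack the clay gingerbread men and close the tub

### The arm

A 6-joint arm with a two-finger parallel gripper is mounted at the origin on the work surface. World frame = base frame: x ahead of the robot, y to its left, z up, the work surface at z = 0. Lengths are in m, angles in rad, forces in N, time in s.
With the tool pointing down it reaches from about 0.275 to 0.875 m from the base axis. Payload 12.5 kg.
Tool frame: the origin (TCP) lies at the very end of the fingers, on their centre line; the grasp point (between the pads) lies 19 mm behind it; z points along the fingers, y is the line along which they close (so a half turn about z gives the same grasp; the last joint's range is limited). The gripper opens to 85 mm and grips with 20 to 120 N. Pads are 22 mm wide; open, the fingers measure 114 mm over their backs; the gripper's body (76 mm by 85 mm) begins 54 mm behind the grasp point. The pads swing forward as they close: fully open they stand 13 mm farther back than shut.
Start: joints at [-0.085, 0.351, 1.652, -0, 1.139, -0.085], TCP at [0.55, 0, 0.231] pointing down, gripper open.
Joint ranges: [-2.75, 2.75], [-0.79, 2.1], [0.01, 2.65], [-1.57, 4.71], [0.07, 3.14], [-2.87, 2.87]. Speed limits (rad/s): [2.22, 2.22, 2.79, 3.14, 3.14, 3.14].

### API

Orientations are given as a 3x3 rotation matrix whose columns are the frame's x, y, z axes.
In Python, from bench import manip gives the robot as it stands. Calls block until the motion is done:
- manip.move_ptp(position, orientation): joint-space move of the TCP to a pose.
- manip.move_l(position, attitude=None, max_speed=0.15): straight line of the TCP; attitude=None keeps the orientation; max_speed is the mean speed in m/s.
- manip.move_j(angles): joint-space move.
- manip.set_gripper(opening, effort=None): opening from 0.0 (shut) to 1.0 (fully open); effort is the grip in N (None keeps the last); returns when the fingers have stopped.
- manip.dwell(seconds).
- manip.inverse_kinematics(position, orientation): joint angles nearest the present ones, or None.
- manip.grab_frame(name): name is "scene" or "side" or "wrist"; returns (picture, depth): 420x560x3 uint8, red, green, blue; 420x560 float32, m along the optical axis (not along the pixel's ray), 0 where there is no reading.
- manip.get_calibration(name): a dict with "camera_matrix" (3x3 intrinsics, pixels), "k1" (the pictures are not rectified: a ray, as slopes to the right and down, at radius r is drawn at 1 + k1 r^2 times it, then the intrinsics apply), "R" (3x3) and "t" (3): a world point X has camera coordinates R X + t. Camera axes: x right, y down, z forward; pixel columns grow to the right and rows downward; lengths in m; the calibration is good to about 2 mm. A picture is of the moment at which its call begins: read the wrist's pose just before it. get_calibration takes no time and is no camera call; for the wrist camera it gives the pose at the moment of the call.
A pose or a line that the arm cannot do raises manip.Unreachable and nothing moves.
- manip.sign_off(): hands the job in; it is judged then, once.
Trained networks look in the newest picture that a camera, given by its name, has taken for a name from the list of things; names that differ only in an ending like _2 or _b are one class to them, and where a whole thing is asked for, a point or a joint stands for the part that bears it (a point fixed in the world has none). Each returns a list of dicts, best first, with "confidence" (0 to 1); they miss things now and then, are a little off and sometimes report something else, mostly with a low value. They report only what shows in the picture. A call takes as long as a camera call. They do not tell look-alikes from the thing itself.
- manip.look_for(camera, name): "at" ([x, y, z] in m, in world coordinates, good to about 4 mm: the middle of the surface that is visible of it).
Readings, each from a call of its own:
- manip.current_time(): time.
- manip.current_qpos(): joint angles.
- manip.current_joint_vel(): joint speeds.
- manip.current_joint_torque(): joint torques, N m.
- manip.current_ee_pos(): TCP position.
- manip.current_tcp_rot(): TCP orientation.
- manip.current_force(): force on the tool from outside, world axes, zero at the start.
- manip.current_ft_torque(): the same for the moment, N m.
- manip.current_grip_width(): opening from 0.0 (shut) to 1.0 (fully open).
- manip.current_grip_force(): force on a finger pad.
Only numpy, scipy, OpenCV 4.12 (cv2) and the standard library are available. Lean on these libraries where they do the work, as an engineer would, in place of code of your own. Each camera call takes 0.05 s, during which the arm holds its last target. There are 200 camera calls.

### The job

Clear up the painting table: take the brushes out of the tub and stand them all, bristles up, in the white crock; lay all the clay gingerbread men flat and face up in the tub, none above the fill line; then put the lid on the tub so that it sits fully home and level. Leave the round bauble that lies among them and the paint jar beside the crock where they are, and keep the crock standing.

Things in the scene. Friction and masses are not known exactly. Their poses are not given: they have to be found in the camera images.
- tub: Brown wooden packing tub, open on top, fixed. Outside 180 (x) x 140 (y) x 65 mm high, walls and floor 5 mm: inside 170 x 130, 60 deep. A thin white fill line runs round the inside 48 mm above the inner floor; the lid's plug reaches down to it. Brushes lie slantwise in it, poking out over its +x end. Origin: centre of underside; x along its long side, z up.
- lid_grip (a point): Loose brown wooden lid (250 g +-40%), first on the table, plug down. Plate 190 (x) x 150 x 6 mm; under it a plug 12 deep (upper half 164 x 124, lower 150 x 110) that drops into the tub; on top a rib handle 70 long (x), 14 wide, 26 high. Point: rib's centre, 13 above the plate, 31 above the plug's underside; 84 above the tub's underside when seated. Axes as the tub's; half turn allowed.
- crock: White stoneware crock (700 g, loose) for standing brushes in: round, outside 76 mm across, 115 mm high, wall 5 mm, inner floor 6 mm above its underside, inside about 66 mm across. Origin: centre of the underside, z up.
- brush1_mid (a point): One of 2 or 3 like paint brushes. 260 mm long, 30 g: square wooden handle 10 x 10 for the 215 nearest the foot, then 20 ferrule, 25 bristles (rigid). Starts slanting 20 deg: foot on the tub's floor against its -x wall, resting on the +x rim 178 from the foot, bristle end out and up, brushes about 45 apart. Point: mid-length, on the axis; x along the brush to the bristles.
- brush1_foot (a point): Foot end (plain end of the handle) of brush 1, on its axis, 130 mm from its middle.
- brush2_mid (a point): Brush 2, like brush1 (may be absent); mid-length, x towards the bristles.
- brush2_foot (a point): Foot end (plain end of the handle) of brush 2, on its axis, 130 mm from its middle.
- brush3_mid (a point): Brush 3, like brush1 (may be absent); mid-length, x towards the bristles.
- brush3_foot (a point): Foot end (plain end of the handle) of brush 3, on its axis, 130 mm from its middle.
- fig1_mid (a point): One of 3 to 5 like gingerbread men of grey clay, face up on the cardboard drying board (top 5 mm above the table), 100 or so apart. 14 thick, 50 g, 64 head to feet (head to 31 at +x, feet to 33 at -x), 48 across the flat-ended arms (along y, arms 15 wide). Point: half-way up, midway between the arm ends; x to the head, z up out of the face.
- fig2_mid (a point): Gingerbread man 2, like fig1 (may be absent); centre between the arm ends, half-way up.
- fig3_mid (a point): Gingerbread man 3, like fig1 (may be absent); centre between the arm ends, half-way up.
- fig4_mid (a point): Gingerbread man 4, like fig1 (may be absent); centre between the arm ends, half-way up.
- fig5_mid (a point): Gingerbread man 5, like fig1 (may be absent); centre between the arm ends, half-way up.
- bauble1: Round clay bauble, 54 mm across, 10 mm thick, with a square tab, lying among the gingerbread men on the board; stays there. Origin: centre of its underside.
- paint1: Paint jar, 48 mm across, 60 mm high, next to the crock; stays. Origin: centre of its underside.
Things that resemble listed ones, but are neither listed nor needed, are in the scene too. Leave any black or turquoise look-alike of the part that bears fig4_mid alone.

How it is judged:
By the outcome, as a careful person would: the job done as asked, in the order asked, and still so for the second after the job is handed in, with the robot touching nothing.
Of fig1, fig2, fig3, fig4, fig5 only 3 to 5 are there at a start; the rules pass over those that are not, and their reading is None.
Of brush1, brush2, brush3 only 2 to 3 are there at a start; the rules pass over those that are not, and their reading is None.
At some moment in a run one of fig1, fig2, fig3, fig4, fig5, lid may be knocked a few centimetres aside while the robot is not near it.
It also fails if it takes over 210 s, if anything falls off the work surface, if the arm or the gripper's body presses on something with over 40 N, if the wrist force passes 120 N, or if a joint passes its speed limit or range.

## Working session

There is one attempt and no reset: what is moved stays moved. The work goes in short steps, each a Python script; the robot and the scene stay as the last script left them, time stands still between calls to the robot, and variables do not carry over. Pictures are saved under pics/ and viewed, at most 14 in all, crops included, and the job is handed in when it is done.

```bash
ls; mkdir -p pics; cat > h.py <<'E'
import numpy as np, cv2
from bench import manip as m
def grab(c,fn=None):
    cal=m.get_calibration(c); im,d=m.grab_frame(c)
    if fn: cv2.imwrite('pics/'+fn,im[:,:,::-1])
    return im,d,cal
def cloud(d,cal):
    K=np.array(cal['camera_matrix'],float);k1=cal['k1'];h,w=d.shape
    u,v=np.meshgrid(np.arange(w),np.arange(h))
    p=cv2.undistortPoints(np.stack([u,v],-1).reshape(-1,1,2).astype(float),K,np.array([k1,0,0,0,0.])).reshape(h,w,2)
    c=np.dstack([p[...,0]*d,p[...,1]*d,d])
    X=(c-np.array(cal['t']))@np.array(cal['R'])
    X[d<=0]=np.nan
    return X
def proj(P,cal):
    return cv2.projectPoints(np.atleast_2d(P).astype(float),cv2.Rodrigues(np.array(cal['R'],float))[0],np.array(cal['t'],float),np.array(cal['camera_matrix'],float),np.array([cal['k1'],0,0,0,0.]))[0].reshape(-1,2)
def down(a):
    "tool down, closing axis y at angle a from world x"
    y=np.array([np.cos(a),np.sin(a),0]);z=np.array([0,0,-1.]);return np.column_stack([np.cross(y,z),y,z])
E
python3 - <<'E'
from h import *
for c in ['scene','side','wrist']:
    im,d,cal=grab(c,c+'0.png'); print(c,np.round(-np.array(cal['R']).T@cal['t'],3),im.shape)
    if c=='wrist':continue
    for n in ['tub','lid_grip','crock','brush1_mid','brush1_foot','fig1_mid','bauble1','paint1']:
        for r in m.look_for(c,n): print(n,np.round(r['at'],3),round(r['confidence'],2),proj(r['at'],cal).round().astype(int).tolist())
print(m.current_time(), m.current_tcp_rot(), np.round(m.current_qpos(),3))
E
```

```text
pics
scene [1.163 0.41  0.603] (420, 560, 3)
tub [ 0.537 -0.036  0.037] 0.82 [[229, 229]]
lid_grip [ 0.492 -0.308  0.02 ] 0.8 [[158, 200]]
crock [0.701 0.181 0.08 ] 0.79 [[279, 288]]
crock [ 0.602 -0.056  0.06 ] 0.35 [[207, 234]]
brush1_mid [ 0.638 -0.025  0.072] 0.54 [[208, 242]]
brush1_foot [ 0.642 -0.023  0.074] 0.76 [[208, 243]]
bauble1 [0.432 0.264 0.012] 0.61 [[359, 247]]
paint1 [0.687 0.062 0.039] 0.87 [[231, 279]]
paint1 [ 0.606 -0.058  0.065] 0.36 [[205, 233]]
side [-0.253 -0.683  0.767] (420, 560, 3)
tub [ 0.532 -0.056  0.034] 0.78 [[345, 239]]
tub [ 0.591 -0.059  0.058] 0.55 [[362, 221]]
lid_grip [ 0.459 -0.324  0.018] 0.64 [[422, 317]]
crock [0.66  0.155 0.073] 0.63 [[317, 174]]
crock [0.508 0.143 0.018] 0.48 [[279, 215]]
crock [ 0.458 -0.325  0.018] 0.23 [[422, 318]]
brush1_mid [ 0.596 -0.024  0.064] 0.89 [[352, 212]]
brush1_foot [ 0.594 -0.022  0.06 ] 0.81 [[351, 214]]
brush1_foot [0.656 0.153 0.075] 0.16 [[316, 174]]
fig1_mid [0.513 0.142 0.017] 0.61 [[281, 215]]
bauble1 [0.418 0.259 0.013] 0.64 [[224, 212]]
paint1 [ 0.592 -0.061  0.06 ] 0.62 [[363, 220]]
paint1 [0.658 0.051 0.05 ] 0.61 [[345, 196]]
wrist [0.55  0.075 0.373] (420, 560, 3)
0.95 [[ 2.85506757e-05  9.99999999e-01  2.61369285e-05]
 [ 1.00000000e+00 -2.85506969e-05  8.10840609e-07]
 [ 8.11586836e-07  2.61369053e-05 -1.00000000e+00]] [-0.085  0.351  1.652  0.     1.139 -0.085]
```

View pics/scene0.png

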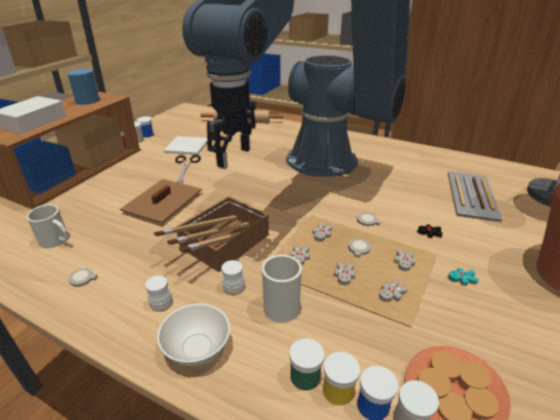

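View pics/side0.png

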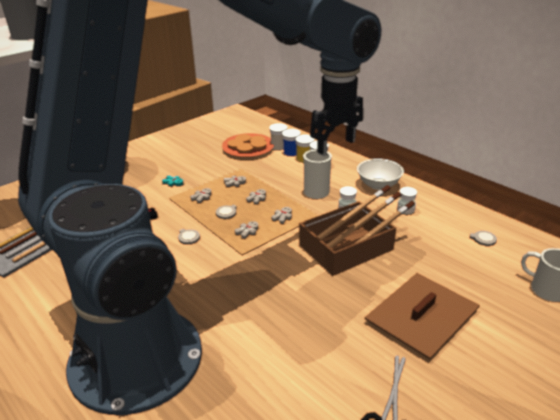

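Scene picture: the tub is at about (229,229) with 3 brushes, their bristles at (160-185,225-245). The crock is at (281,288), the paint jar at (231,277), and the lid at (162,200). Five grey men are on the board at (322,231), (300,254), (345,272), (405,259) and (393,291). These could be taken for a man: the bauble (360,246), the off-board baubles (368,218) and (82,277), the black man (430,231) and the turquoise man (463,275). I choose the five grey ones on the board and check them in a wrist close-up.

```bash
python3 - <<'E'
from h import *
R=m.current_tcp_rot()
big=[]
for i,(x,y,z) in enumerate([(0.48,0.12,0.42),(0.56,-0.10,0.42),(0.49,-0.36,0.36)]):
    m.move_ptp([x,y,z],R); m.dwell(0.2)
    im,d,cal=grab('wrist',f'w{i}.png'); X=cloud(d,cal); np.savez(f's{i}.npz',im=im,d=d,X=X)
    print(i,np.round(-np.array(cal['R']).T@cal['t'],3),np.array(cal['camera_matrix'])[0,0],[np.round(X[v,u],3).tolist() for v,u in [(5,5),(5,555),(415,5),(415,555)]], np.array(cal['R']).round(2).tolist())
    for n in [['fig1_mid','bauble1','crock','paint1'],['tub','brush1_mid','brush1_foot','crock','paint1'],['lid_grip']][i]:
        for r in m.look_for('wrist',n): print(n,np.round(r['at'],3),round(r['confidence'],2),proj(r['at'],cal).round().astype(int).tolist())
    big.append(im)
cv2.imwrite('pics/board.png',cv2.resize(big[0],(800,600))[:,:,::-1])
cv2.imwrite('pics/tub.png',cv2.resize(big[1],(800,600))[:,:,::-1])
print(m.current_time())
E
```

```text
0 [0.48  0.195 0.561] 331.5456137554599 [[0.045, 0.362, -0.001], [0.905, 0.361, -0.0], [0.418, 0.131, 0.507], [0.54, 0.133, 0.508]] [[1.0, -0.0, -0.0], [0.0, -0.96, 0.3], [-0.0, -0.3, -0.96]]
fig1_mid [0.52  0.146 0.02 ] 0.78 [[307, 142]]
bauble1 [0.522 0.147 0.021] 0.26 [[308, 142]]
bauble1 [0.409 0.157 0.026] 0.25 [[237, 136]]
crock [0.695 0.174 0.074] 0.57 [[432, 127]]
paint1 [0.665 0.061 0.059] 0.96 [[400, 200]]
1 [ 0.559 -0.024  0.562] 331.5456137554599 [[0.125, 0.143, -0.001], [1.557, 0.37, -0.75], [0.497, -0.088, 0.508], [0.62, -0.086, 0.51]] [[1.0, 0.0, -0.0], [0.0, -0.96, 0.29], [0.0, -0.29, -0.96]]
tub [ 0.534 -0.049  0.002] 0.85 [[266, 127]]
brush1_mid [ 0.608 -0.025  0.068] 0.94 [[315, 113]]
brush1_foot [ 0.609 -0.024  0.067] 0.95 [[316, 112]]
paint1 [0.669 0.05  0.06 ] 0.58 [[360, 57]]
2 [ 0.49  -0.284  0.502] 331.5456137554599 [[0.102, -0.135, -0.0], [0.873, -0.133, -0.001], [0.429, -0.347, 0.449], [0.55, -0.346, 0.45]] [[1.0, 0.0, -0.0], [0.0, -0.96, 0.3], [0.0, -0.3, -0.96]]
lid_grip [ 0.473 -0.306  0.021] 0.8 [[270, 128]]
5.1333
```

View pics/board.png

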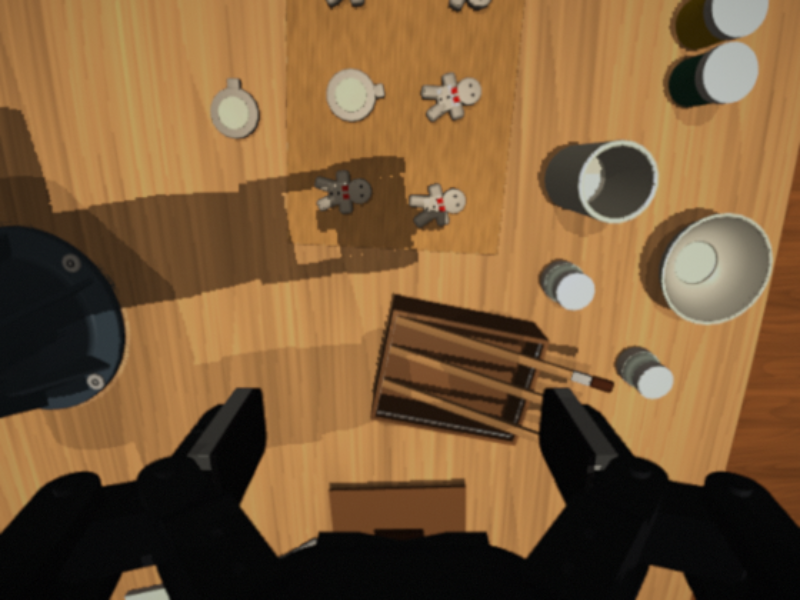

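View pics/tub.png

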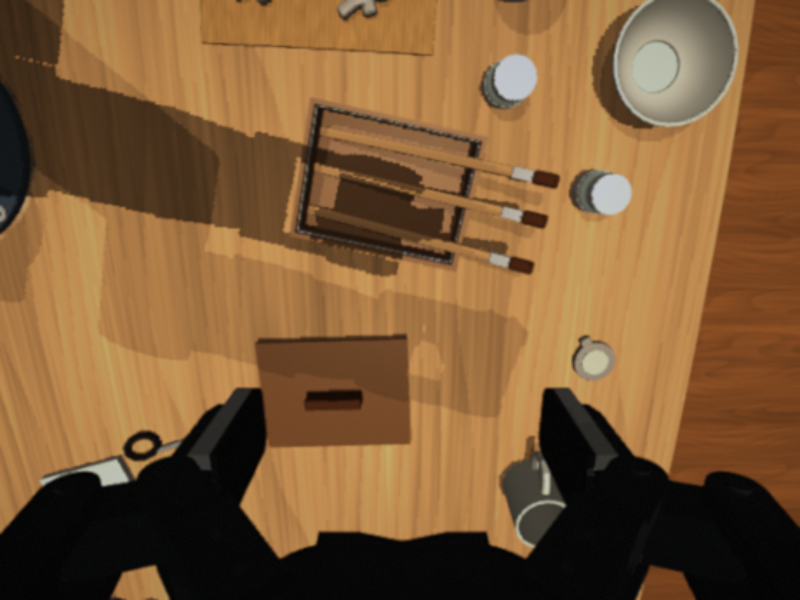

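The board view shows grey men at (455,98), (438,203), (343,190) and two more at the top edge, (345,0) and (470,0). The bauble is at (352,95), and the crock and jar are at (615,180) and (572,285). The tub view shows the tub turned about -10° with three brushes, bristles at (540,180), (530,218) and (515,265), and the lid at (335,390).

```bash
cat >> h.py <<'E'
def circ(P):
    A=np.c_[2*P,np.ones(len(P))];s=np.linalg.lstsq(A,(P**2).sum(1),rcond=None)[0];return s[:2],np.sqrt(s[2]+s[0]**2+s[1]**2)
def sel(X,lo,hi):
    with np.errstate(invalid='ignore'): k=np.all((X>lo)&(X<hi),-1)
    return X[k]
E
python3 - <<'E'
from h import *
for i in (0,1):
    X=np.load(f's{i}.npz')['X']
    print('board/table z',np.nanmedian(X[100:110,200:220,2]))
    P=sel(X,[.62,.1,.109],[.78,.25,.121]); print('crock rim',len(P),circ(P[:,:2]) if len(P)>9 else '')
    P=sel(X,[.62,0,.055],[.71,.09,.066]); print('jar',len(P),circ(P[:,:2])if len(P)>9 else '')
    T=sel(X,[.40,-.15,.060],[.64,.06,.0675]); 
    h=cv2.minAreaRect(T[:,:2].astype(np.float32)); print('rim',len(T),h)
X=np.load('s1.npz')['X']
# brushes outside the tub
B=sel(X,[.60,-.18,.068],[.76,.04,.13]); 
m8=np.round((B[:,:2]-[.6,-.18])/.002).astype(int); img=np.zeros((90,115),np.uint8); img[m8[:,0],m8[:,1]]=1
img=cv2.dilate(img,np.ones((2,2)))
n,l,s,c=cv2.connectedComponentsWithStats(img)
lab=l[m8[:,0],m8[:,1]]
for k in range(1,n):
    Q=B[lab==k]
    if len(Q)<60: continue
    mu=Q.mean(0);d=np.linalg.svd(Q-mu,full_matrices=False)[2][0];d*=np.sign(d[0]);t=(Q-mu)@d
    print('brush',len(Q),mu.round(4),d.round(3),np.degrees(np.arcsin(d[2])).round(1),np.degrees(np.arctan2(d[1],d[0])).round(1),'tip',(mu+d*t.max()).round(4))
X=np.load('s2.npz')['X']
L=sel(X,[.3,-.5,.014],[.65,-.2,.022]);print('lid',cv2.minAreaRect(L[:,:2].astype(np.float32)),np.median(L[:,2]))
L=sel(X,[.3,-.5,.036],[.65,-.2,.05]);print('rib',len(L),cv2.minAreaRect(L[:,:2].astype(np.float32)),np.median(L[:,2]))
E
```

```text
board/table z 0.004442065059272797
crock rim 739 (array([0.67795547, 0.17548287]), np.float64(0.03512469190135297))
jar 601 (array([0.65665677, 0.03954521]), np.float64(0.02655569659515684))
rim 1476 ((0.5442558526992798, -0.05172499269247055), (0.14050322771072388, 0.1838844269514084), 77.89586639404297)
board/table z 0.000593110858084393
crock rim 0 
jar 784 (array([0.66047959, 0.04319451]), np.float64(0.021853447341237817))
rim 1816 ((0.5420258641242981, -0.05152689665555954), (0.1410008668899536, 0.18121320009231567), 78.10928344726562)
brush 542 [ 0.6494 -0.1195  0.0858] [ 0.927 -0.193  0.32 ] 18.7 -11.8 tip [ 0.6909 -0.1281  0.1001]
brush 562 [ 0.6572 -0.0728  0.0854] [ 0.926 -0.194  0.323] 18.9 -11.9 tip [ 0.6995 -0.0816  0.1002]
brush 596 [ 0.667  -0.0343  0.086 ] [ 0.927 -0.194  0.322] 18.8 -11.8 tip [ 0.708  -0.0429  0.1002]
lid ((0.4728893041610718, -0.3138715326786041), (0.19118918478488922, 0.15103653073310852), 2.0177268981933594) 0.017256293868593373
rib 546 ((0.4729786813259125, -0.3137533962726593), (0.06831100583076477, 0.014220868237316608), 1.907444953918457) 0.04310287326658603
```

```bash
cat > b.py <<'E'
from h import *
from scipy.spatial.transform import Rotation as Ro
CR=np.array([.678,.1755]); AZ=np.radians(-11.9); P=np.radians(19.6)
def bd(az,el): return np.array([np.cos(az)*np.cos(el),np.sin(az)*np.cos(el),np.sin(el)])
def plan(tip,az,lean,fx,lat=0):
    "tip: top of bristle end; az,lean deg: lean of the standing brush; fx: foot offset along az"
    az,lean=np.radians([az,lean]); b=bd(AZ,P); n=bd(AZ,P+np.pi/2)
    g=np.array(tip)-.057*b-.005*n; tcp=g+[0,0,-.012]; foot=g-.203*b
    out=None
    for s in (np.pi/2,-np.pi/2):
        R=down(AZ+s); lat_ax=np.array([-np.sin(AZ),np.cos(AZ),0])
        rot=Ro.from_euler('z',az-AZ)*Ro.from_rotvec(-lat_ax*(np.pi/2-lean-P))
        R2=rot.as_matrix()@R; v=R.T@(foot-tcp); b2=bd(az,np.pi/2-lean)
        assert np.allclose(rot.apply(b),b2,atol=1e-6)
        f2=np.r_[CR+fx*np.array([np.cos(az),np.sin(az)])+lat*np.array([-np.sin(az),np.cos(az)]),.016]
        end=f2-R2@v; up=end+b2*.145
        W=[(tcp+[0,0,.1],R),(tcp,R),(tcp+[0,0,.33],R),(up,R2),(end,R2),(end-R2[:,2]*.09,R2)]
        q=[m.inverse_kinematics(*w) for w in W]
        print(s>0,[None if k is None else np.round(k,2).tolist() for k in q])
        if all(k is not None for k in q):
            c=max(abs(k[5]) for k in q)
            if out is None or c<out[0]: out=(c,W)
    return out and out[1]
def run(W):
    m.set_gripper(.36); m.move_ptp(*W[0]); m.move_l(W[1][0],max_speed=.1)
    m.set_gripper(0,80); print('width',m.current_grip_width()*85,m.current_grip_force())
    m.move_l(W[2][0],max_speed=.2); m.move_ptp(*W[3]); print('w',m.current_grip_width()*85,m.current_force().round(2),m.current_time())
    grab('side','side_%d.png'%m.current_time())
    m.move_l(W[4][0],max_speed=.12); print('F',m.current_force().round(2))
    m.set_gripper(.2); m.dwell(.3); m.set_gripper(.4); m.move_l(W[5][0],max_speed=.12); print('t',m.current_time())
A=[.708,-.0429,.1002];B=[.6995,-.0816,.1002];C=[.6909,-.1281,.1001]
E
python3 - <<'E'
from b import *
for a in [(A,-25,20,-.020),(B,65,8,.006),(C,20,4,.014)]: W=plan(*a); print([w[0].round(3).tolist() for w in W] if W else None)
E
```

```text
True [[-0.12, 0.61, 1.41, -0.0, 1.12, -1.48], [-0.12, 0.73, 1.47, -0.0, 0.94, -1.48], [-0.12, 0.46, 1.09, -0.0, 1.58, -1.48], [0.28, 0.49, 1.42, -0.89, 0.7, -0.31], [0.33, 0.59, 1.63, -1.26, 0.6, 0.18], [0.42, 0.44, 1.72, -1.16, 0.69, 0.12]]
False [[-0.12, 0.61, 1.41, -0.0, 1.12, 1.66], [-0.12, 0.73, 1.47, -0.0, 0.94, 1.66], [-0.12, 0.46, 1.09, -0.0, 1.58, 1.66], [0.28, 0.49, 1.42, -0.89, 0.7, 2.83], None, None]
[[0.657, -0.032, 0.164], [0.657, -0.032, 0.064], [0.657, -0.032, 0.394], [0.776, 0.13, 0.335], [0.731, 0.151, 0.199], [0.668, 0.18, 0.256]]
True [[-0.18, 0.6, 1.43, -0.0, 1.11, -1.54], [-0.18, 0.73, 1.48, -0.0, 0.93, -1.54], [-0.18, 0.45, 1.11, -0.0, 1.58, -1.54], None, [-0.07, 0.64, 1.64, 1.4, 1.0, 2.57], [-0.2, 0.53, 1.7, 1.3, 1.11, 2.6]]
False [[-0.18, 0.6, 1.43, -0.0, 1.11, 1.6], [-0.18, 0.73, 1.48, -0.0, 0.93, 1.6], [-0.18, 0.45, 1.11, -0.0, 1.58, 1.6], [-0.04, 0.47, 1.52, 1.24, 1.05, -0.23], [-0.07, 0.64, 1.64, 1.4, 1.0, -0.57], [-0.2, 0.53, 1.7, 1.3, 1.11, -0.55]]
[[0.649, -0.071, 0.164], [0.649, -0.071, 0.064], [0.649, -0.071, 0.394], [0.705, 0.234, 0.355], [0.697, 0.216, 0.211], [0.663, 0.144, 0.253]]
True [[-0.25, 0.6, 1.43, -0.0, 1.11, -1.62], [-0.25, 0.72, 1.49, -0.0, 0.93, -1.62], [-0.25, 0.45, 1.12, -0.0, 1.58, -1.62], [0.13, 0.31, 1.79, 2.07, 0.23, 2.54], [0.12, 0.53, 1.91, 2.69, 0.49, 1.89], [0.08, 0.34, 2.1, 2.61, 0.51, 1.93]]
False [[-0.25, 0.6, 1.43, -0.0, 1.11, 1.53], [-0.25, 0.72, 1.49, -0.0, 0.93, 1.53], [-0.25, 0.45, 1.12, -0.0, 1.58, 1.53], [0.13, 0.31, 1.79, 2.07, 0.23, -0.6], [0.12, 0.53, 1.91, 2.69, 0.49, -1.26], [0.08, 0.34, 2.1, 2.61, 0.51, -1.21]]
[[0.64, -0.117, 0.164], [0.64, -0.117, 0.064], [0.64, -0.117, 0.394], [0.724, 0.192, 0.358], [0.715, 0.189, 0.214], [0.637, 0.161, 0.25]]
```

```bash
python3 - <<'E'
from b import *
W=plan(A,-25,20,-.020); run(W)
im,d,c=grab('side'); im2,_,_=grab('scene')
cv2.imwrite('pics/a1.png',np.hstack([im[80:300,220:480],im2[180:400,130:390]])[:,:,::-1].repeat(1,0))
import glob; s=cv2.imread(sorted(glob.glob('pics/side_*.png'))[-1])[0:300,180:480]
cv2.imwrite('pics/a1.png',np.hstack([s,cv2.resize(im[80:300,220:480],(354,300))[:,:,::-1]]))
E
```

```text
True [[-0.12, 0.61, 1.41, -0.0, 1.12, -1.48], [-0.12, 0.73, 1.47, -0.0, 0.94, -1.48], [-0.12, 0.46, 1.09, -0.0, 1.58, -1.48], [0.28, 0.49, 1.42, -0.89, 0.7, -0.31], [0.33, 0.59, 1.63, -1.26, 0.6, 0.18], [0.42, 0.44, 1.72, -1.16, 0.69, 0.12]]
False [[-0.12, 0.61, 1.41, -0.0, 1.12, 1.66], [-0.12, 0.73, 1.47, -0.0, 0.94, 1.66], [-0.12, 0.46, 1.09, -0.0, 1.58, 1.66], [0.28, 0.49, 1.42, -0.89, 0.7, 2.83], None, None]
width 8.125521058046411 78.15240126103163
w 8.141453307880294 [ 0.69 -0.57  0.5 ] 11.6
F [-0.27 -0.44  0.36]
t 14.775
```

View pics/a1.png

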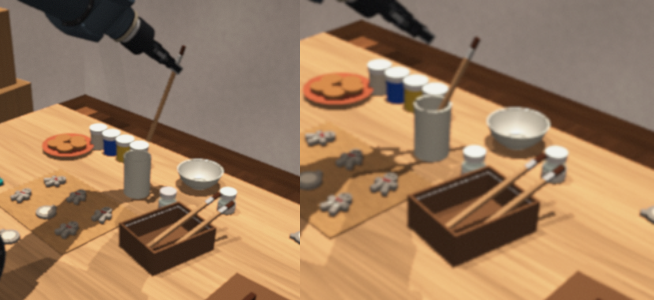

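Brush 1 now stands in the crock, bristles up (right crop, 460,70), and two brushes remain in the tub.

```bash
sed -i 's/^        print(s>0.*$//' b.py; python3 - <<'E'
from b import *
W=plan(B,65,8,.006); run(W)
im,d,c=grab('side'); im2,_,_=grab('scene')
cv2.imwrite('pics/a2.png',cv2.resize(np.hstack([im[80:300,220:420],im2[180:400,150:350]]),(800,440))[:,:,::-1])
E
```

```text
width 8.011132859635207 78.15493874251842
w 7.894470948954049 [ 0.1  -0.11 -0.9 ] 21.3
F [-0.19 -0.38  0.27]
t 24.475
```

View pics/a2.png

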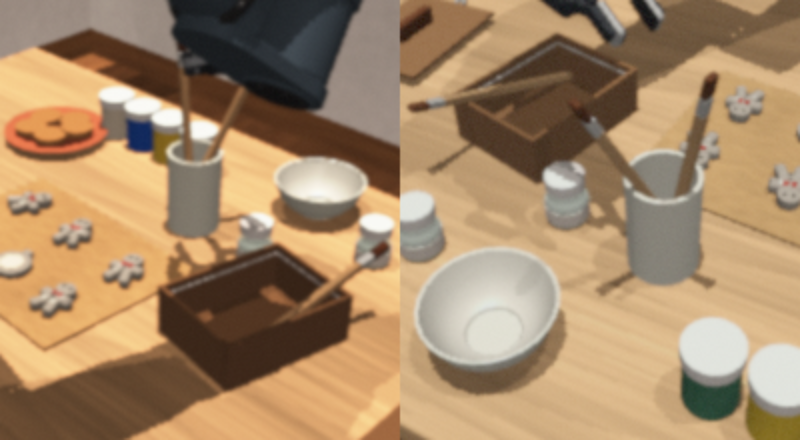

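Two brushes stand fanned in the crock (right crop, about (600,120) and (705,100)), with one left in the tub.

```bash
sed -i 's/b2\*.145/b2*UP/; s/^CR=/UP=.145; CR=/' b.py; python3 - <<'E'
import b
from b import *
b.UP=.205
W=plan(C,20,4,.014); 
print([np.round(m.inverse_kinematics(*w),2).tolist() for w in W[2:]] if W else None); run(W)
im,d,c=grab('side'); im2,_,_=grab('scene')
cv2.imwrite('pics/a3.png',cv2.resize(np.hstack([im[80:300,220:420],im2[180:400,150:350]]),(800,440))[:,:,::-1])
E
```

```text
[[-0.25, 0.45, 1.12, -0.0, 1.58, 1.53], [0.13, 0.25, 1.71, 1.45, 0.2, 0.04], [0.12, 0.53, 1.91, 2.69, 0.49, -1.26], [0.08, 0.34, 2.1, 2.61, 0.51, -1.21]]
width 7.7886033219395365 78.13126310706139
w 8.495534431374178 [ 0.56 -0.62  0.2 ] 31.2
F [ 0.08  0.14 -0.28]
t 35.0167
```

View pics/a3.png

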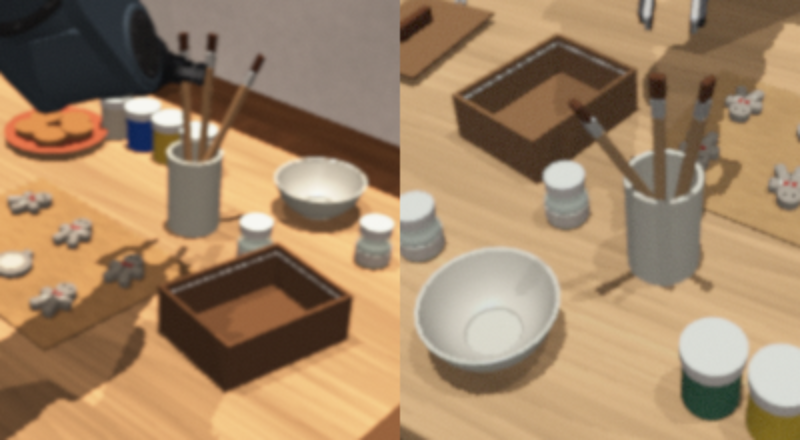

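All three brushes stand in the crock and the tub is empty. Now the men.

```bash
cat > f.py <<'E'
from h import *
from scipy import ndimage as nd
def tmpl(a,S=96):
    "0.5 mm/px outline of a man, head at +x turned by a"
    im=np.zeros((2*S+1,2*S+1),np.uint8); c,s=np.cos(a),np.sin(a)
    p=lambda x,y:tuple(int(round(v)) for v in (S+2*(c*x-s*y),S+2*(s*x+c*y)))
    cv2.circle(im,p(20.5,0),21,1,-1)
    for q in ([(-7.5,-24),(7.5,-24),(7.5,24),(-7.5,24)],[(12,-9),(12,9),(-18,10),(-18,-10)]): cv2.fillPoly(im,[np.array([p(*v) for v in q])],1)
    for t in (1,-1): cv2.line(im,p(-10,t*5),p(-26,t*11),1,24)
    return im
def figs(X,lo,hi,z0,zmin=.007):
    P=sel(X,np.r_[lo,z0+zmin],np.r_[hi,z0+.022]); g=np.zeros(((np.array(hi)-lo)/.0005).astype(int)+1,np.uint8)
    ij=((P[:,:2]-lo)/.0005).astype(int); g[ij[:,0],ij[:,1]]=1
    g=nd.binary_closing(np.pad(g,120),np.ones((7,7)),iterations=1); g=nd.binary_dilation(g,iterations=1)
    l,n=nd.label(g); out=[]
    for k in range(1,n+1):
        M=(l==k).astype(np.uint8); A=M.sum()*.25
        if A<700: continue
        q=ij+120; z=np.median(P[l[q[:,0],q[:,1]]==k][:,2]); best=(-1,)
        r=np.argwhere(M); c=r.mean(0).astype(int); W=M[max(c[0]-120,0):c[0]+121,max(c[1]-120,0):c[1]+121].astype(np.float32)
        o=np.maximum(c-120,0)
        for a in np.radians(np.arange(0,360,3)):
            T=tmpl(a).T.astype(np.float32)   # axis0=x
            cc=cv2.matchTemplate(W,T,cv2.TM_CCORR); _,v,_,loc=cv2.minMaxLoc(cc)
            iou=v/(T.sum()+M.sum()-v)
            if iou>best[0]: best=(iou,a,np.array(lo)+(o+[loc[1]+96,loc[0]+96]-120)*.0005)
        out.append(dict(A=A,z=z,iou=best[0],a=best[1],c=best[2]))
    return out
E
cat > survey.py <<'E'
from f import *
def survey(fn=None):
    m.move_ptp([.48,.215,.37],down(0)); m.dwell(.2)
    im,d,cal=grab('wrist'); X=cloud(d,cal); F=figs(X,[.36,.07],[.62,.46],.005)
    N=m.look_for('wrist','fig1_mid')
    if fn:
        o=im[:,:,::-1].copy()
        for f in F:
            u=proj([np.r_[f['c'],.019],np.r_[f['c']+.03*np.array([np.cos(f['a']),np.sin(f['a'])]),.019]],cal)
            cv2.line(o,*[tuple(int(v) for v in p) for p in u],(0,255,0),1); cv2.circle(o,tuple(int(v) for v in u[0]),2,(255,0,0),-1)
        cv2.imwrite('pics/'+fn,cv2.resize(o[:300,100:460],(720,600)))
    return F,N
if __name__=='__main__':
    m.move_l(np.array(m.current_ee_pos())+[-.05,0,.1])
    F,N=survey('figs.png')
    for f in F: print(f['c'].round(4),np.degrees(f['a']).round(),round(f['iou'],2),f['A'],f['z'].round(4))
    print([(np.round(n['at'],3).tolist(),round(n['confidence'],2)) for n in N], m.current_time())
    m.move_ptp([.473,-.39,.34],down(0))
E
python3 survey.py
```

```text
[0.413 0.159] 3.0 0.86 1919.25 0.0181
[0.428 0.372] 12.0 0.84 1894.75 0.0179
[0.4285 0.262 ] 12.0 0.67 2367.0 0.0144
[0.5195 0.1445] 15.0 0.85 1930.0 0.0181
[0.5325 0.26  ] 15.0 0.85 1956.25 0.018
[0.5415 0.367 ] 333.0 0.85 1903.5 0.0178
[([0.518, 0.147, 0.018], 0.64), ([0.527, 0.264, 0.014], 0.23)] 38.25
```

View pics/figs.png

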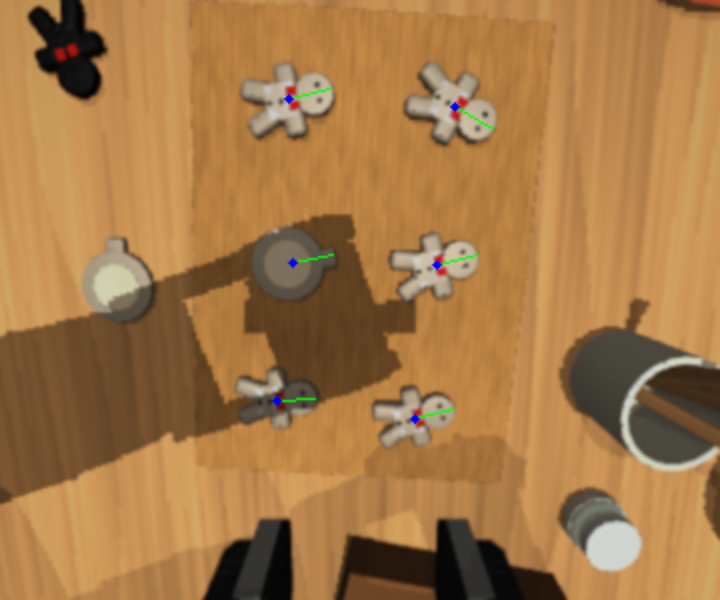

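The close crop confirms five grey men with good fits (blue and green marks). The bauble at (290,263) is told apart by its height of 14.4 mm and poor outline match, and the black man is off the board at (65,50).

```bash
cat > pk.py <<'E'
from survey import *
TUB=np.array([.542,-.0515]);AZ=np.radians(-11.9)
def tubpt(x,y,z): return np.r_[TUB+[np.cos(AZ)*x-np.sin(AZ)*y,np.sin(AZ)*x+np.cos(AZ)*y],z]
def rots(*angs):
    best=None
    for s in (1,-1):
        yield [down(a+s*np.pi/2) for a in angs]
def pick_place(f,x,layer,zg=.008):
    base=.005 if f['z']>.0155 else 0.
    p=np.r_[f['c'],zg+base-.005]; a=(f['a']+np.pi)%(2*np.pi)-np.pi
    t=tubpt(x,0,zg+.014*layer+.0015)
    at=AZ if abs((a-AZ+np.pi)%(2*np.pi)-np.pi)<np.pi/2 else AZ+np.pi
    if at-a>np.pi: at-=2*np.pi
    if at-a<-np.pi: at+=2*np.pi
    c=[]
    for R1,R2 in rots(a,at):
        q=[m.inverse_kinematics(*w) for w in ((p,R1),(p+[0,0,.15],R1),(t,R2),(t+[0,0,.12],R2))]
        if all(k is not None for k in q): c.append((max(abs(k[5]) for k in q),R1,R2))
    _,R1,R2=min(c,key=lambda k:k[0])
    m.set_gripper(.76); m.move_ptp(p+[0,0,.06],R1); m.move_l(p,max_speed=.08)
    m.set_gripper(0,45); w=m.current_grip_width()*85
    m.move_l(p+[0,0,.13],max_speed=.2); w2=m.current_grip_width()*85
    print('grip',round(w,1),round(w2,1),'F',m.current_grip_force().__round__(1))
    if w2<40: return False
    m.move_ptp(t+[0,0,.11],R2); m.move_l(t,max_speed=.1); print('Fz',np.round(m.current_force(),1))
    m.set_gripper(.70); m.dwell(.2); m.move_l(t+[0,0,.13],max_speed=.2); print('t',m.current_time())
    return True
def good(F): return sorted([f for f in F if f['iou']>.76 and 1600<f['A']<2200],key=lambda f:f['c'][1])
def show(F):
    for f in F: print('  ',f['c'].round(4),np.degrees(f['a']).round(),round(f['iou'],2),f['A'],f['z'].round(4))
E
python3 - <<'E'
from pk import *
F,N=survey(); G=good(F); show(G); pick_place(G[0],-.042,0)
m.move_ptp([.55,-.14,.30],down(0)); m.dwell(.2); im,d,cal=grab('wrist'); X=cloud(d,cal)
cv2.imwrite('pics/t1.png',cv2.resize(im[:320,100:460],(720,640))[:600,:,::-1])
T=figs(X,[.45,-.13],[.63,.03],.003); show(T)
E
```

```text
[0.5195 0.1445] 15.0 0.84 1889.0 0.018
   [0.4125 0.1585] 3.0 0.86 1931.0 0.0182
   [0.5325 0.26  ] 15.0 0.85 1947.0 0.018
   [0.542  0.3675] 333.0 0.85 1908.75 0.0178
   [0.4285 0.372 ] 12.0 0.85 1905.5 0.018
grip 46.4 45.9 F 46.2
Fz [-0.6 -0.4  0.3]
t 49.8083
   [ 0.501 -0.044] 348.0 0.86 1930.5 0.018
```

View pics/t1.png

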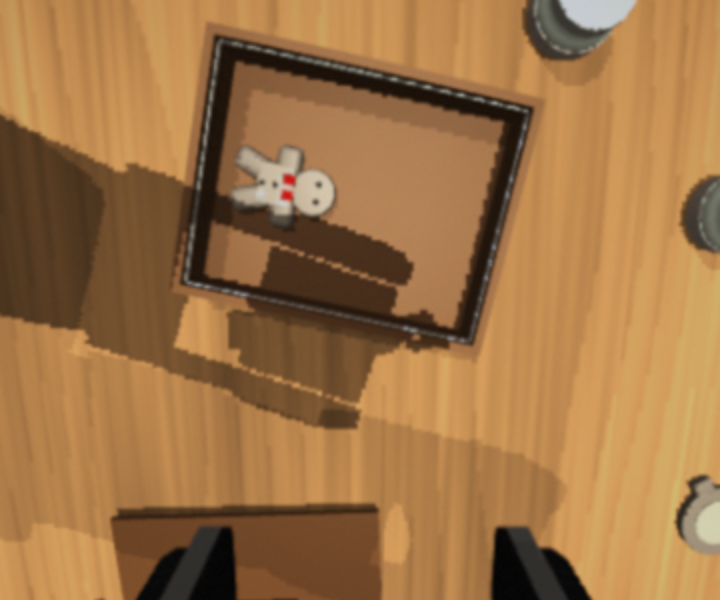

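The first man lies flat and face up in the tub at (285,188). Next I do the rest, re-surveying before each pick.

```bash
cat > two.py <<'E'
import sys
from pk import *
for s in sys.argv[1:]:
    x,l=s.split(','); F,N=survey(); G=good(F); show(G); pick_place(G[0],float(x),int(l))
m.move_ptp([.55,-.14,.30],down(0)); m.dwell(.2); im,d,cal=grab('wrist'); X=cloud(d,cal); np.savez('tub.npz',im=im,X=X)
cv2.imwrite('pics/t_%d.png'%m.current_time(),cv2.resize(im[:320,100:460],(720,640))[:600,:,::-1])
for x in (-.042,.042):
    c=tubpt(x,0,0)[:2]; P=sel(X,np.r_[c-.035,.008],np.r_[c+.035,.06]); k=P[:,2]>P[:,2].max()-.008
    Q=P[k]; A=np.linalg.lstsq(np.c_[Q[:,:2]-c,np.ones(len(Q))],Q[:,2],rcond=None)[0]; print('tower',x,'n',len(Q),'top',A[2].round(4),'slope',A[:2].round(3),'mean',(Q[:,:2].mean(0)-c).round(4))
L=sel(X,[.25,-.5,.036],[.7,-.15,.05]);print('rib',len(L),m.current_time())
E
python3 two.py .042,0 -.042,1
```

```text
[0.413 0.159] 3.0 0.86 1915.5 0.0181
   [0.5325 0.2595] 15.0 0.85 1954.25 0.0179
   [0.5415 0.367 ] 333.0 0.86 1887.25 0.0179
   [0.428 0.372] 12.0 0.84 1904.75 0.0179
grip 46.5 46.1 F 46.1
Fz [-0.2  0.2 -0.6]
t 60.7667
   [0.5325 0.26  ] 15.0 0.85 1974.5 0.018
   [0.5415 0.367 ] 333.0 0.86 1903.75 0.0178
   [0.428 0.372] 12.0 0.85 1898.5 0.0179
grip 46.0 46.0 F 46.1
Fz [-0.8  0.  -1.9]
t 70.225
tower -0.042 n 1436 top 0.0318 slope [0.009 0.004] mean [-0.0012  0.    ]
tower 0.042 n 1338 top 0.0177 slope [ 0.014 -0.001] mean [-0.002   0.0003]
rib 371 71.5917
```

Flat so far, with tops at 32 and 18 mm as expected.

```bash
python3 two.py .042,1 -.042,2; ls pics/t_*
```

```text
[0.5415 0.367 ] 333.0 0.86 1894.0 0.0179
   [0.4285 0.372 ] 12.0 0.84 1907.75 0.0179
grip 46.2 46.2 F 46.1
Fz [ 0.5  0.3 -0.6]
t 80.9
   [0.428 0.372] 12.0 0.85 1905.5 0.0179
grip 46.2 46.1 F 46.2
Fz [ 0.7 -0.1 -0.3]
t 90.5
tower -0.042 n 1530 top 0.0459 slope [ 0.008 -0.   ] mean [-0.0007  0.0001]
tower 0.042 n 1423 top 0.0318 slope [ 0.011 -0.005] mean [-0.0012  0.0002]
rib 373 91.8667
pics/t_71.png
pics/t_91.png
```

```bash
python3 - <<'E'
from pk import *
def rect(X,lo,hi):
    P=sel(X,lo,hi); P=P[:,:2]
    (c,s,a)=cv2.minAreaRect(P.astype(np.float32)); 
    if s[0]<s[1]: a-=90; s=s[::-1]
    return np.array(c).round(4),np.round(s,4),round((a+90)%180-90,2)
X=np.load('tub.npz')['X']; t=rect(X,[.40,-.17,.058],[.68,.06,.069]); print('tub',t, np.nanmedian(sel(X,[.40,-.17,.058],[.68,.06,.069])[:,2]))
m.move_ptp([.473,-.40,.30],down(0)); m.dwell(.2); im,d,cal=grab('wrist'); X=cloud(d,cal)
print('plate',rect(X,[.25,-.5,.013],[.7,-.15,.023]),'rib',rect(X,[.25,-.5,.036],[.7,-.15,.05]),m.current_time())
E
```

```text
tub (array([ 0.5604, -0.0268]), array([0.2068, 0.1962]), -11.96) 0.06387670959550559
plate (array([ 0.4671, -0.3359]), array([0.1912, 0.1513]), 2.01) rib (array([ 0.467 , -0.3359]), array([0.0694, 0.0142]), 1.96) 93.1667
```

View pics/t_91.png

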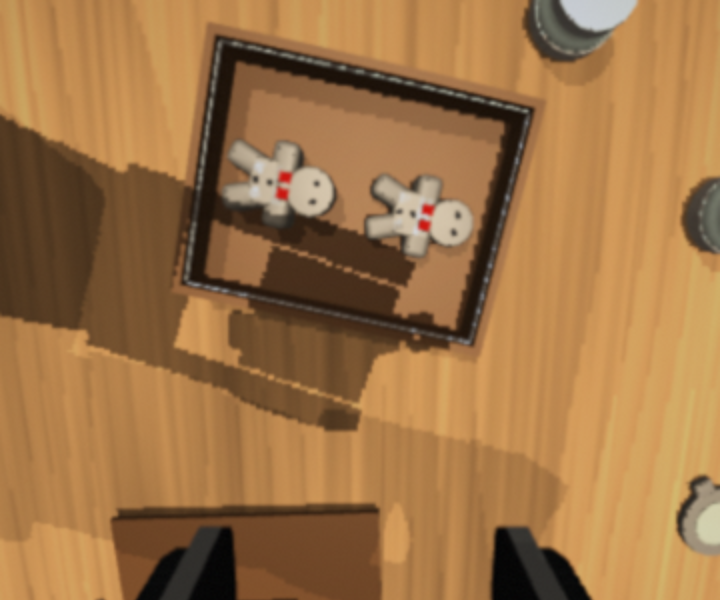

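The two stacks lie flat and face up, at (285,183) and (425,213). The lid has since been knocked about 2 cm, so I use the fresh measurement.

```bash
cat > lid.py <<'E'
from pk import *
X=np.load('tub.npz')['X']; P=sel(X,[.40,-.17,.058],[.68,.06,.069])[:,:2]
q=(P-TUB)@np.array([[np.cos(AZ),-np.sin(AZ)],[np.sin(AZ),np.cos(AZ)]]); P=P[(abs(q[:,0])<.1)&(abs(q[:,1])<.08)]
c,s,a=cv2.minAreaRect(P.astype(np.float32)); a=a if s[0]>s[1] else a-90; print('tub',np.round(c,4),np.round(s,4),a)
c=np.array(c); th=np.radians(a); assert np.linalg.norm(c-TUB)<.004
im,d,cal=grab('wrist'); L=sel(cloud(d,cal),[.25,-.5,.013],[.7,-.15,.023]); lc,ls,la=cv2.minAreaRect(L[:,:2].astype(np.float32)); la=la if ls[0]>ls[1] else la-90; la=np.radians((la+90)%180-90); print(lc,ls,la)
p=np.r_[lc,.0215]; t=np.r_[c,.0745]
C=[]
for R1,R2 in rots(la,th):
    k=[m.inverse_kinematics(*w) for w in ((p,R1),(p+[0,0,.16],R1),(t,R2),(t+[0,0,.1],R2))]
    if all(v is not None for v in k): C.append((max(abs(v[5]) for v in k),R1,R2))
_,R1,R2=min(C,key=lambda k:k[0])
m.set_gripper(.45); m.move_ptp(p+[0,0,.08],R1); m.move_l(p,max_speed=.08); print('F',np.round(m.current_force(),1))
m.set_gripper(0,90); print('w',m.current_grip_width()*85)
m.move_l(p+[0,0,.15],max_speed=.12); print('w',m.current_grip_width()*85,np.round(m.current_force(),1))
m.move_ptp(t+[0,0,.09],R2); m.move_l(t+[0,0,.02],max_speed=.08)
for dz in (.012,.006,.003,.0015,.0005):
    m.move_l(t+[0,0,dz],max_speed=.03); f=np.array(m.current_force()); print(dz,f.round(1))
    if np.linalg.norm(f[:2])>15 or f[2]>10: break
m.set_gripper(.3); m.dwell(.4); m.move_l(t+[0,0,.12],max_speed=.12)
m.move_ptp([.55,-.14,.33],down(0)); m.dwell(.2); im,d,cal=grab('wrist','lid.png'); X=cloud(d,cal)
Q=sel(X,np.r_[c-.12,.062],np.r_[c+.12,.085]); A=np.linalg.lstsq(np.c_[Q[:,:2]-c,np.ones(len(Q))],Q[:,2],rcond=None)[0]
print('plate z',A[2],'slope',A[:2].round(4),cv2.minAreaRect(Q[:,:2].astype(np.float32)),m.current_time())
a,_,_=grab('side');b,_,_=grab('scene'); cv2.imwrite('pics/end.png',cv2.resize(np.hstack([a[80:320,200:460],b[160:400,120:380]]),(800,370))[:,:,::-1])
E
python3 lid.py
```

```text
tub [ 0.5423 -0.0512] [0.141  0.1814] -11.918106079101562
(0.4670311212539673, -0.3359290361404419) (0.1913156658411026, 0.15144465863704681) 0.036294965817550554
F [-0.2  0.   0.4]
w 12.193654920339949
w 12.01296614798563 [ 0.3  0.5 -2.7]
0.012 [-0.1  0.3 -2. ]
0.006 [-0.3  0.6 -2.1]
0.003 [-0.2  0.  -1.9]
0.0015 [ 0.5 -0.2 -2.7]
0.0005 [-1.3  0.4  1.9]
plate z 0.07021436212656886 slope [-0.0006 -0.0005] ((0.5421513915061951, -0.05137035250663757), (0.1511661857366562, 0.19120299816131592), 78.00767517089844) 105.325
```

View pics/end.png

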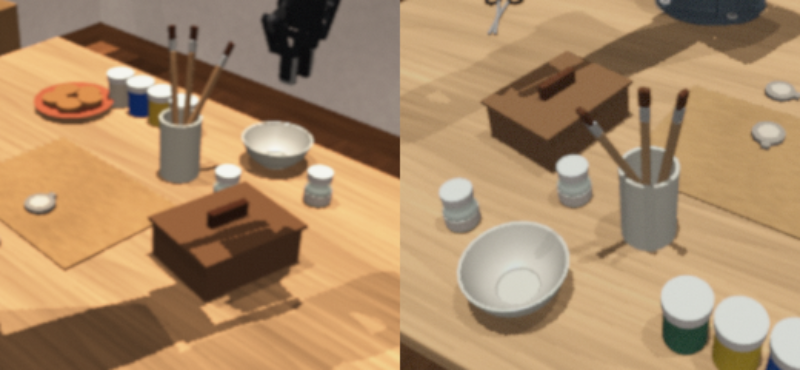

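The lid is level (slope below 0.001), with its plate top at 70.2 mm against 71 mm nominal. The brushes stand in the crock, and the bauble and jar have not moved. I'm handing in.

```bash
python3 -c "
from bench import manip as m
print(m.sign_off())"
```

```text
the job is handed in; nothing more can be done
None
```

The job is handed in at about 105 s of the 210 s allowed: three brushes stand bristles up in the crock, all five men lie flat and face up in the tub below the fill line, the lid sits home and level, and the bauble, paint jar and crock are where they were.

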